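# Change over the mandrels of a ribbon winder

### The arm

A 6-joint arm with a two-finger parallel gripper is mounted at the origin on the work surface. World frame = base frame: x ahead of the robot, y to its left, z up, the work surface at z = 0. Lengths are in m, angles in rad, forces in N, time in s.
With the tool pointing down it reaches from about 0.3 to 0.875 m from the base axis. Payload 6.4 kg.
Tool frame: the origin (TCP) lies midway between the tips of the shut fingers; the grasp point (between the pads) lies 19 mm behind it (robot.grip_point_offset is the distance from the TCP to the grasp point, in m); z points along the fingers, y is the direction in which the jaws open and shut (so a half turn about z gives the same grasp; the last joint's range is limited). The gripper opens to 88 mm and grips with 3 to 60 N. Pads are 18 mm wide; open, the fingers measure 123 mm over their backs; the gripper's body (75 mm by 187 mm) begins 45 mm behind the grasp point.
Start: joints at [1.031, 0.181, 1.607, -0, 1.354, -0.206], TCP at [0.188, 0.543, 0.239] pointing down, gripper open.
Joint ranges: [-2.99, 2.99], [-0.89, 2.07], [0.3, 2.58], [-1.14, 4.28], [0, 2.63], [-3.12, 3.12]. Speed limits (rad/s): [2.57, 2.57, 3.01, 3.14, 3.14, 3.14].

### API

Orientations are given as [roll, pitch, yaw] about the fixed x, y, z axes, in that order (R = Rz(yaw) Ry(pitch) Rx(roll)).
In Python, from rig import robot gives the robot as it stands. The module is installed in compiled form; this text tells all that it offers. Calls block until the motion is done:
- robot.move_to(position, orientation): joint-space move of the TCP to a pose.
- robot.movel(position, rotation=None, vel=0.15, stop_force=None): straight line of the TCP; rotation=None keeps the orientation; vel is the mean speed in m/s. With stop_force (N) it stops when the force on the tool has changed by that much, and returns True; else False.
- robot.movej(angles): joint-space move.
- robot.command_gripper(opening, strength=None): finger opening in m; strength is the grip in N (None keeps the last); returns when the fingers have stopped.
- robot.sleep(seconds).
- robot.solve_ik(position, orientation): joint angles nearest the present ones, or None.
- robot.capture(name): name is "side" or "top"; returns a dict with "pixels" (384x512x3 uint8, red, green, blue), "vfov" (degrees; the focal length in pixels is half the picture's height over the tangent of half this angle, whatever the lens; pixels are square), "cx", "cy" (the principal point, pixels), "dist" ([k1, k2, p1, p2, k3] as OpenCV has them; the pictures are not rectified), "eye" and "orientation" of the camera in the world. Camera axes: x right, y down, z forward; pixel columns grow to the right and rows downward; lengths in m; the calibration is good to about 2 mm. A picture is of the moment at which its call begins. There is no depth.
A pose or a line that the arm cannot do raises robot.PlanningError and nothing moves.
- robot.close_job(): hands the job in, once; it reports no verdict.
Readings, each from a call of its own:
- robot.current_clock(): time.
- robot.current_joints(): joint angles.
- robot.current_joint_vel(): joint speeds.
- robot.current_effort(): joint torques, N m.
- robot.current_tcp_pos(): TCP position.
- robot.current_orientation(): TCP orientation.
- robot.current_ft_force(): force on the tool from outside, world axes, zero at the start.
- robot.current_moment(): the same for the moment, N m.
- robot.current_width(): finger opening in m.
Only numpy, scipy, OpenCV 4.12 (cv2) and the standard library are available. Lean on these libraries where they do the work, as an engineer would, in place of code of your own. Each camera call takes 0.05 s, during which the arm holds its last target. There are 200 camera calls.

### The job

Change over the winder's mandrels: lift the drop guard by its red grip and hang its slotted bar in the notch so that it stays up by itself, move every orange-ended old mandrel from the cradles into the green tray, and lay every blue-ended fresh mandrel from the cutting mat fully down in a cradle of its own with its blue end under the guard, towards the drive box, turning round end for end those that lie the wrong way. When all that is done unhook the guard and let it down all the way; do not strike the thread stands, and leave the other things on the table alone.

Things in the scene. Friction and masses are not known exactly. Their poses are not given: they have to be found in the camera images.
- winder: grey winder fixed to the table, base 310 x 335 mm, three cradles side by side, blue drive box along the far side (100 mm high at the most), two columns (232 mm high, 30 x 20 mm, at x 70, y +157 and -157 mm) with a sliding guard. Origin on the table under the middle cradle's centre; x along the cradles towards the drive box, away from the robot, y to the left, z up; mm in its frame below
- cradle0 (a point): centre of a mandrel seated in the right cradle (winder x 0, y -75, z 44 mm). Each cradle has two rests, tops at z 30, at x -75 and +45 mm, 14 mm long; black cheeks beside them, 38 mm apart, tops at z 46. Between the rests the space beneath a mandrel is open down to z 12
- cradle1 (a point): centre of a mandrel seated in the middle cradle (winder x 0, y 0, z 44 mm). A front lip, top at z 46, x -119 to -107 mm, and the drive box face at x +107 leave 214 mm for its length, so it is let down from above the cheeks and the lip
- cradle2 (a point): centre of a mandrel seated in the left cradle (winder x 0, y +75, z 44 mm). The raised guard is above the far part of the cradles: a mandrel is brought in along x from the robot side beneath it, then lowered; it is taken out the same way
- drive_face (a point): middle of the drive box's face, winder x 107, y 0, z 52 mm: the side where the blue ends belong
- guard (a joint): height of the drop guard, m: 0 down, about 0.070 hanging in the notch, 0.100 at most. An amber upright plate with red edges, 280 mm wide, 6 mm thick, across the cradles at winder x 75 mm; lower edge at z 64 mm when down, 134 when hooked. Slides straight up, 0.5 kg with its bar, sinks at about 0.3 m/s if let go unhooked
- hook_bar (a joint): sideways shift of the hook bar on the guard to winder +y, m: 0 to 0.030, stays put (1 N friction). Behind the plate; its arm ends in a tooth pointing down, 8 mm thick, 14 long. At 0 the tooth rises 6 mm right of the fixed lip on the left column (winder x 96, y 121, top at z 225, 6 mm thick, 18 mm gap behind). Hook: guard to 0.091, bar to 0.025, lower till the arm rests on the lip. Unhook: up to 0.091, bar to 0, down
- bar_grip (a point): middle of the red grip on top of the hook bar, an upright block 18 (winder x) x 20 (winder y) x 38 mm high; with both joints at 0 it is at winder x 96, y 75, z 224 mm. It lifts the guard and shifts the bar, and moves with both joints. The bar's arm lies 60 mm below it, to the left
- fresh0: a fresh mandrel (two or three of them are there): 200 mm long, 28 x 28 mm square aluminium bar, 220 g (varies). Origin at its centre, x axis along its length, + towards the blue drive end (last 50 mm blue; the other end has a 26 mm white cap). Lies on the white, blue-gridded cutting mat (360 x 360 mm, 3 mm thick, fixed) at the start
- fresh1: a fresh mandrel (two or three of them are there): 200 mm long, 28 x 28 mm square aluminium bar, 220 g (varies). Origin at its centre, x axis along its length, + towards the blue drive end (last 50 mm blue; the other end has a 26 mm white cap). Lies on the white, blue-gridded cutting mat (360 x 360 mm, 3 mm thick, fixed) at the start
- fresh2: a fresh mandrel (two or three of them are there): 200 mm long, 28 x 28 mm square aluminium bar, 220 g (varies). Origin at its centre, x axis along its length, + towards the blue drive end (last 50 mm blue; the other end has a 26 mm white cap). Lies on the white, blue-gridded cutting mat (360 x 360 mm, 3 mm thick, fixed) at the start
- old0: an old mandrel (one or two of them are there): 200 mm long, 28 x 28 mm square aluminium bar, 220 g (varies). Origin at its centre, x axis along its length; both ends orange. Lies in a cradle of the winder at the start
- old1: an old mandrel (one or two of them are there): 200 mm long, 28 x 28 mm square aluminium bar, 220 g (varies). Origin at its centre, x axis along its length; both ends orange. Lies in a cradle of the winder at the start
- old2: an old mandrel (one or two of them are there): 200 mm long, 28 x 28 mm square aluminium bar, 220 g (varies). Origin at its centre, x axis along its length; both ends orange. Lies in a cradle of the winder at the start
- tray: green return tray, fixed, 280 mm (x) x 200 mm (y) outside, walls 5 mm thick and 25 mm high, floor 5 mm thick. Origin under its centre
- stand_near: thread stand, fixed, between the robot, the mat and the winder: 50 mm square wooden foot, 36 mm thick reel up to 65 mm and a 12 mm post, 150 mm tall. Origin under its centre; must not be struck
- stand_right: thread stand, fixed, beyond the mat: 50 mm square wooden foot, 36 mm thick reel up to 65 mm and a 12 mm post, 200 mm tall. Origin under its centre; must not be struck
- stand_left: thread stand, fixed, beyond the tray: 50 mm square wooden foot, 36 mm thick reel up to 65 mm and a 12 mm post, 200 mm tall. Origin under its centre; must not be struck
- cone_purple: purple thread cone, 60 mm wide, 105 mm high; bystander, to be left alone. Origin under it
- cone_teal: teal thread cone, 60 mm wide, 105 mm high; bystander, to be left alone. Origin under it
- button_jar: amber jar, 72 mm wide, 90 mm high; bystander, to be left alone. Origin under it
- mug: blue mug, 80 mm wide, 90 mm high; bystander, to be left alone. Origin under it
- tape_case: yellow tape-measure case 62 x 58 x 26 mm; bystander, to be left alone. Origin under it
- cutter: blue rotary cutter, 160 mm long, 18 mm high; bystander, to be left alone. Origin under it

How it is judged:
On the way, in this order (a step that is already met when the one before it is completed fails the run):
1. the guard hangs hooked in the notch, the hand away from its grip (value of joint guard between 0.062 and 0.078 m and value of joint hook_bar above 0.015 m and distance between the grasp point and bar_grip above 0.045 m), for 0.4 s.
2. with the guard still hooked up, all old mandrels lie in the tray and all fresh ones lie seated in cradles, blue end to the drive box (value of joint guard between 0.062 and 0.078 m and value of joint hook_bar above 0.015 m and (distance between fresh0 and cradle0 below 0.013 m or distance between fresh0 and cradle1 below 0.013 m or distance between fresh0 and cradle2 below 0.013 m) and x of drive_face in the frame of fresh0 above 0.06 m and angle between fresh0's own x axis and vertical between 1.49 and 1.65 rad and (distance between fresh1 and cradle0 below 0.013 m or distance between fresh1 and cradle1 below 0.013 m or distance between fresh1 and cradle2 below 0.013 m) and x of drive_face in the frame of fresh1 above 0.06 m and angle between fresh1's own x axis and vertical between 1.49 and 1.65 rad and (distance between fresh2 and cradle0 below 0.013 m or distance between fresh2 and cradle1 below 0.013 m or distance between fresh2 and cradle2 below 0.013 m) and x of drive_face in the frame of fresh2 above 0.06 m and angle between fresh2's own x axis and vertical between 1.49 and 1.65 rad and x of old0 in the frame of tray between -0.06 and 0.06 m and y of old0 in the frame of tray between -0.09 and 0.09 m and z of each of old0, old1, old2 in the frame of tray below 0.03 m and angle between old0's own x axis and vertical between 1.49 and 1.65 rad and x of old1 in the frame of tray between -0.06 and 0.06 m and y of old1 in the frame of tray between -0.09 and 0.09 m and angle between old1's own x axis and vertical between 1.49 and 1.65 rad and x of old2 in the frame of tray between -0.06 and 0.06 m and y of old2 in the frame of tray between -0.09 and 0.09 m and angle between old2's own x axis and vertical between 1.49 and 1.65 rad), for 0.3 s.
At the end, for the whole second after the job is handed in: Guard down (within 6 mm); every fresh mandrel seated in a cradle (centre within 13 mm of the cradle point, level to 0.08 rad, blue end to the drive box); every old mandrel flat on the tray floor (centre within 60 mm of its middle along x, 90 mm along y); all at rest ((distance between fresh0 and cradle0 below 0.013 m or distance between fresh0 and cradle1 below 0.013 m or distance between fresh0 and cradle2 below 0.013 m) and x of drive_face in the frame of fresh0 above 0.06 m and angle between fresh0's own x axis and vertical between 1.49 and 1.65 rad and (distance between fresh1 and cradle0 below 0.013 m or distance between fresh1 and cradle1 below 0.013 m or distance between fresh1 and cradle2 below 0.013 m) and x of drive_face in the frame of fresh1 above 0.06 m and angle between fresh1's own x axis and vertical between 1.49 and 1.65 rad and (distance between fresh2 and cradle0 below 0.013 m or distance between fresh2 and cradle1 below 0.013 m or distance between fresh2 and cradle2 below 0.013 m) and x of drive_face in the frame of fresh2 above 0.06 m and angle between fresh2's own x axis and vertical between 1.49 and 1.65 rad and x of old0 in the frame of tray between -0.06 and 0.06 m and y of old0 in the frame of tray between -0.09 and 0.09 m and z of each of old0, old1, old2 in the frame of tray below 0.03 m and angle between old0's own x axis and vertical between 1.49 and 1.65 rad and x of old1 in the frame of tray between -0.06 and 0.06 m and y of old1 in the frame of tray between -0.09 and 0.09 m and angle between old1's own x axis and vertical between 1.49 and 1.65 rad and x of old2 in the frame of tray between -0.06 and 0.06 m and y of old2 in the frame of tray between -0.09 and 0.09 m and angle between old2's own x axis and vertical between 1.49 and 1.65 rad and value of joint guard below 0.006 m and linear speed of each of fresh0, fresh1, fresh2, old0, old1, old2 below 0.02 m/s); the robot touches nothing.
It fails at once if a thread stand is struck by the robot or by a mandrel in its grip (contact force between any of stand_near, stand_right, stand_left and the fingers above 3 N or contact force between any of stand_near, stand_right, stand_left and the arm above 3 N or (contact force between stand_near and fresh0 above 3 N and distance between the grasp point and fresh0 below 0.045 m) or (contact force between stand_near and fresh1 above 3 N and distance between the grasp point and fresh1 below 0.045 m) or (contact force between stand_near and fresh2 above 3 N and distance between the grasp point and fresh2 below 0.045 m) or (contact force between stand_near and old0 above 3 N and distance between the grasp point and old0 below 0.045 m) or (contact force between stand_near and old1 above 3 N and distance between the grasp point and old1 below 0.045 m) or (contact force between stand_near and old2 above 3 N and distance between the grasp point and old2 below 0.045 m) or (contact force between stand_right and fresh0 above 3 N and distance between the grasp point and fresh0 below 0.045 m) or (contact force between stand_right and fresh1 above 3 N and distance between the grasp point and fresh1 below 0.045 m) or (contact force between stand_right and fresh2 above 3 N and distance between the grasp point and fresh2 below 0.045 m) or (contact force between stand_right and old0 above 3 N and distance between the grasp point and old0 below 0.045 m) or (contact force between stand_right and old1 above 3 N and distance between the grasp point and old1 below 0.045 m) or (contact force between stand_right and old2 above 3 N and distance between the grasp point and old2 below 0.045 m) or (contact force between stand_left and fresh0 above 3 N and distance between the grasp point and fresh0 below 0.045 m) or (contact force between stand_left and fresh1 above 3 N and distance between the grasp point and fresh1 below 0.045 m) or (contact force between stand_left and fresh2 above 3 N and distance between the grasp point and fresh2 below 0.045 m) or (contact force between stand_left and old0 above 3 N and distance between the grasp point and old0 below 0.045 m) or (contact force between stand_left and old1 above 3 N and distance between the grasp point and old1 below 0.045 m) or (contact force between stand_left and old2 above 3 N and distance between the grasp point and old2 below 0.045 m)).
It fails at once if a bystander is moved by more than 3 cm (distance of any of cone_purple, cone_teal, button_jar, mug, tape_case, cutter from where it was at the start of the episode above 0.03 m).
Of fresh0, fresh1, fresh2 only 2 to 3 are there at a start; the rules pass over those that are not, and their reading is None.
Of old0, old1, old2 only 1 to 2 are there at a start; the rules pass over those that are not, and their reading is None.
At some moment in a run one of fresh0, fresh1, fresh2 may be knocked a few centimetres aside while the robot is not near it.
Once in a run the grip may slacken for a moment while it holds something.
It also fails if it takes over 210 s, if anything falls off the work surface, if the arm or the gripper's body presses on something with over 40 N, if the wrist force passes 120 N, or if a joint passes its speed limit or range.

## Working session

There is one attempt and no reset: what is moved stays moved. The work goes in short steps, each a Python script; the robot and the scene stay as the last script left them, time stands still between calls to the robot, and variables do not carry over. Pictures are saved under pics/ and viewed, about 12 in all and at most 16, crops included, and the job is handed in when it is done.

```bash
mkdir -p pics; cat > h.py <<'E'
import numpy as np, cv2, pickle
from rig import robot
def snap(name,fn):
    c=robot.capture(name); pickle.dump(c,open(f'pics/{fn}.pkl','wb'))
    cv2.imwrite(f'pics/{fn}.png',c['pixels'][:,:,::-1]); return c
E
python3 - <<'E'
from h import *
for n in('top','side'):
    c=snap(n,n+'0'); print({k:v for k,v in c.items() if k!='pixels'})
    im=cv2.resize(c['pixels'][:,:,::-1],(800,600),interpolation=cv2.INTER_CUBIC); cv2.imwrite(f'pics/{n}0b.png',im)
print(robot.current_orientation(),robot.grip_point_offset,robot.current_clock())
E
```

```text
{'vfov': 46.84199420365837, 'cx': 258.6034534956961, 'cy': 189.66116986868397, 'dist': array([-0.16532665,  0.        ,  0.        ,  0.        ,  0.        ]), 'eye': array([ 0.31949723, -0.04693501,  1.39833189]), 'orientation': array([-2.98000101,  0.01342995, -1.54461397])}
{'vfov': 51.964452036624664, 'cx': 250.74531642444148, 'cy': 199.50762729958058, 'dist': array([0.00939094, 0.        , 0.        , 0.        , 0.        ]), 'eye': array([0.43759166, 0.71948054, 1.0745762 ]), 'orientation': array([-2.45532742, -0.00988794, -3.03012155])}
[-3.14007549e+00 -3.20926576e-04  2.80782731e+00] 0.0187 0.1
```

View pics/top0b.png

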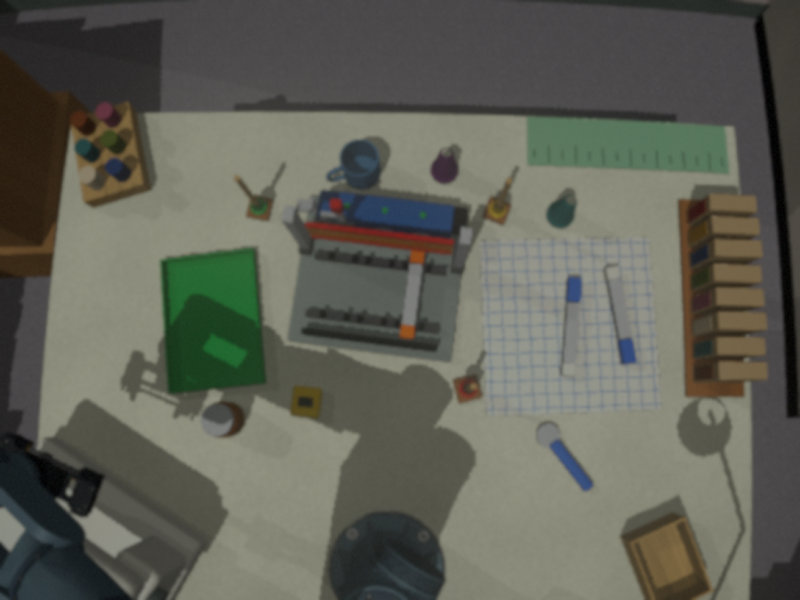

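View pics/side0b.png

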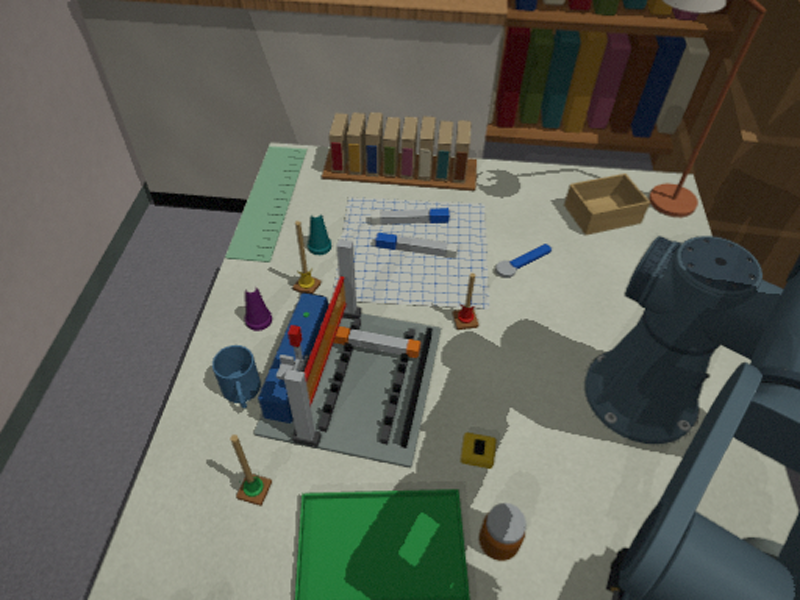

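Top view: two fresh mandrels on the mat, at (572,325) blue end up and (620,313) blue end down. One old mandrel is in the right cradle at (412,295), the tray is at (213,320) and the red grip at (336,205). The side view agrees. Next I'll take enlarged crops for measuring.

```bash
python3 - <<'E'
import cv2
t=cv2.imread('pics/top0.png'); s=cv2.imread('pics/side0.png')
cv2.imwrite('pics/c1.png',cv2.resize(t[110:270,175:430],None,fx=3.1,fy=3.1,interpolation=cv2.INTER_CUBIC))
cv2.imwrite('pics/c2.png',cv2.resize(s[145:305,155:290],None,fx=3.7,fy=3.7,interpolation=cv2.INTER_CUBIC))
E
```

```text
(no output)
```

View pics/c1.png

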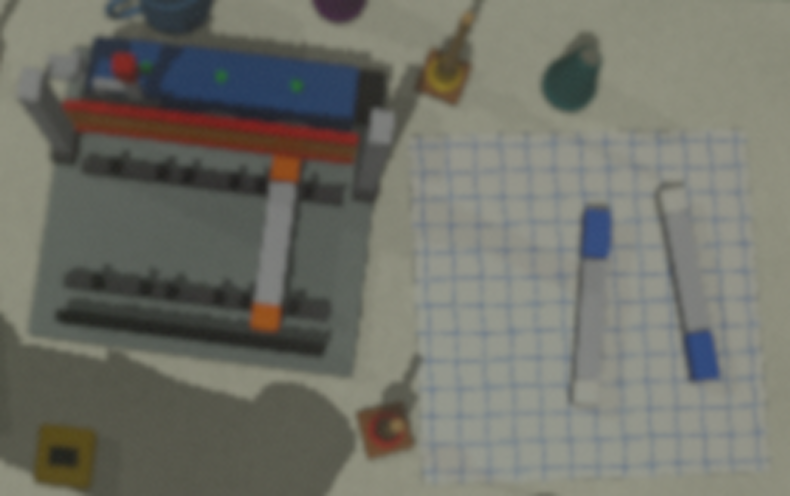

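View pics/c2.png

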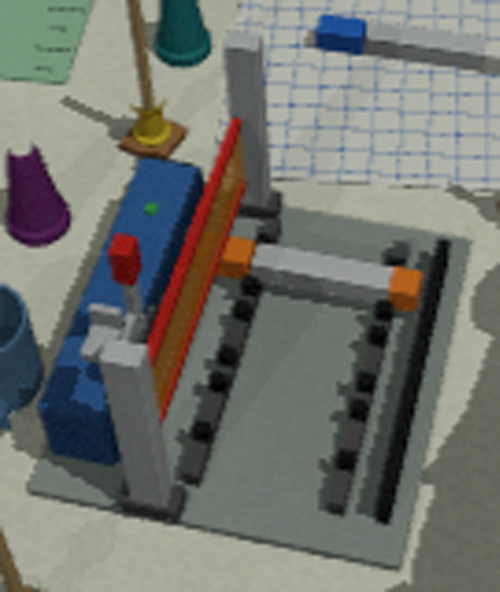

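```bash
cat >> h.py <<'E'
from scipy.spatial.transform import Rotation as Rn
from scipy.optimize import least_squares
def cam(c):
    f=c['pixels'].shape[0]/2/np.tan(np.radians(c['vfov'])/2)
    K=np.array([[f,0,c['cx']],[0,f,c['cy']],[0,0,1.]])
    return K,np.array(c['dist'],float),Rn.from_euler('xyz',c['orientation']).as_matrix(),np.array(c['eye'])
def proj(c,P):
    K,d,R,e=cam(c); P=np.atleast_2d(P)
    return cv2.projectPoints(P.astype(float),cv2.Rodrigues(R.T)[0],-R.T@e,K,d)[0][:,0]
def unproj(c,uv,z):
    K,d,R,e=cam(c)
    n=cv2.undistortPoints(np.array(uv,float).reshape(-1,1,2),K,d)[:,0]
    r=np.c_[n,np.ones(len(n))]@R.T
    return e+r*((z-e[2])/r[:,2])[:,None]
def load(fn): return pickle.load(open(f'pics/{fn}.pkl','rb'))
E
python3 - <<'E'
from h import *
T=load('top0');S=load('side0')
c1=lambda L:(np.array(L,float)+.5)/3.1-.5+[175,110]
c2=lambda L:(np.array(L,float)+.5)/3.7-.5+[155,145]
b8=lambda L:(np.array(L,float)+.5)/1.5625-.5
tp=c1([[32,80],[382,125],[122,67],[30,336],[352,377],[60,312],[328,343]])
sp=c2([[246,42],[125,350],[125,260],[468,240],[398,567],[28,490]])
def model(p):
    x,y,a,f,zb=p
    m=np.array([[70,157,232],[70,-157,232],[96,75,224],[f,167.5,zb],[f,-167.5,zb],[-113,0,46],[-113,0,46],
      [70,-157,232],[70,157,232],[96,75,224],[f,-167.5,zb],[f,167.5,zb],[f+310,167.5,zb]])/1000
    h=p[5];m[5,1]=h;m[6,1]=-h
    c,s=np.cos(a),np.sin(a)
    return np.c_[x+c*m[:,0]-s*m[:,1],y+s*m[:,0]+c*m[:,1],m[:,2]]
def res(p):
    M=model(p);return np.r_[proj(T,M[:7])-tp,proj(S,M[7:])-sp].ravel()
r=least_squares(res,[.55,0,-.1,-130,10,.12],loss='soft_l1',x_scale=[.1,.1,.1,10,10,.1]);print(r.x.round(4));print(res(r.x).reshape(-1,2).round(1).tolist())
x,y,a=r.x[:3]
print('freshA',unproj(T,c1([[597,206],[585,403]]),.031));print('freshB',unproj(T,c1([[704,379],[671,186]]),.031))
print('old',unproj(T,c1([[286,157],[265,328]]),.058))
print('tray',unproj(T,b8([[162,262],[256,248],[266,384],[168,394]]),.025).round(3))
print('stands',unproj(T,b8([[468,388],[497,212],[260,207]]),.01).round(3))
print('cones,mug,jar,tape',unproj(T,b8([[445,175],[562,210],[360,175],[222,418],[306,402]]),.05).round(3))
E
```

```text
Traceback (most recent call last):
ValueError: too many values to unpack (expected 5)
```

```bash
cat > fit.py <<'E'
from h import *
T=load('top0');S=load('side0')
c1=lambda L:(np.array(L,float)+.5)/3.1-.5+[175,110]
c2=lambda L:(np.array(L,float)+.5)/3.7-.5+[155,145]
b8=lambda L:(np.array(L,float)+.5)/1.5625-.5
tp=c1([[32,80],[382,125],[122,67],[30,336],[352,377],[60,312],[328,343]])
sp=c2([[246,42],[125,350],[125,260],[468,240],[398,567],[28,490]])
def model(p):
    x,y,a,f,zb,h=p
    m=np.array([[70,157,232],[70,-157,232],[96,75,224],[f,167.5,zb],[f,-167.5,zb],[-113,0,46],[-113,0,46],
      [70,-157,232],[70,157,232],[96,75,224],[f,-167.5,zb],[f,167.5,zb],[f+310,167.5,zb]])/1000
    m[5,1]=h;m[6,1]=-h
    c,s=np.cos(a),np.sin(a)
    return np.c_[x+c*m[:,0]-s*m[:,1],y+s*m[:,0]+c*m[:,1],m[:,2]]
def res(p):
    M=model(p);return np.r_[proj(T,M[:7])-tp,proj(S,M[7:])-sp].ravel()
r=least_squares(res,[.55,0,-.1,-130,10,.12],loss='soft_l1',x_scale=[.1,.1,.1,10,10,.1]);print(r.x.round(4));print(res(r.x).reshape(-1,2).round(1).tolist())
print('freshA',unproj(T,c1([[597,206],[585,403]]),.031).round(4));print('freshB',unproj(T,c1([[704,379],[671,186]]),.031).round(4))
print('old',unproj(T,c1([[286,157],[265,328]]),.058).round(4))
print('tray',unproj(T,b8([[162,262],[256,248],[266,384],[168,394]]),.025).round(3).tolist())
print('stands',unproj(T,b8([[468,388],[497,212],[260,207]]),.01).round(3).tolist())
print('cones,mug,jar,tape',unproj(T,b8([[445,175],[562,210],[360,175],[222,418],[306,402]]),.05).round(3).tolist())
E
python3 fit.py
```

```text
[ 5.669000e-01  3.220000e-02 -9.950000e-02 -1.351616e+02  5.362900e+00
  1.341000e-01]
[[-0.7, 1.0], [0.4, -0.1], [1.4, 0.3], [-0.4, 0.0], [0.7, 0.1], [-0.8, 0.7], [-0.8, 1.6], [-1.9, -1.2], [-1.1, -0.2], [-0.6, -0.7], [0.0, -0.1], [0.4, 0.2], [-0.7, 0.5]]
freshA [[ 0.5935 -0.3652  0.031 ]
 [ 0.3929 -0.351   0.031 ]]
freshB [[ 0.4189 -0.4734  0.031 ]
 [ 0.6165 -0.4431  0.031 ]]
old [[ 0.6302 -0.0466  0.058 ]
 [ 0.4582 -0.03    0.058 ]]
tray [[0.604, 0.484, 0.025], [0.637, 0.285, 0.025], [0.36, 0.248, 0.025], [0.332, 0.45, 0.025]]
stands [[0.364, -0.154, 0.01], [0.728, -0.21, 0.01], [0.729, 0.286, 0.01]]
cones,mug,jar,tape [[0.792, -0.099, 0.05], [0.725, -0.339, 0.05], [0.789, 0.074, 0.05], [0.29, 0.327, 0.05], [0.327, 0.162, 0.05]]
```

Winder at (0.567, 0.032) with yaw -0.0995; the fit is good to about 1 px. Starting with the guard.

```bash
cat >> h.py <<'E'
A=-0.0995; X0=np.array([.567,.032])
def W(x,y,z):
    c,s=np.cos(A),np.sin(A); return [X0[0]+(c*x-s*y)/1000,X0[1]+(s*x+c*y)/1000,z/1000]
def O(yaw): return [np.pi,0,yaw]
def st(t=''):
    print(t,'t%.1f'%robot.current_clock(),'p',np.round(robot.current_tcp_pos(),4),'w%.4f'%robot.current_width(),'F',np.round(robot.current_ft_force(),1))
E
python3 - <<'E'
from h import *
st()
p=W(96,75,330)
robot.movel([.25,.5,.38],vel=.3)
robot.move_to(p,O(A)); print(robot.current_joints().round(2) if hasattr(robot.current_joints(),'round') else robot.current_joints())
robot.command_gripper(.06,40)
print(robot.movel(W(96,75,207),O(A),vel=.12,stop_force=8)); st('down')
robot.command_gripper(0,40); st('grip')
robot.movel(W(96,75,217),vel=.05); st('up10')
E
```

```text
t0.1 p [0.1881 0.5429 0.2379] w0.0881 F [-0.5  0.6 -0.4]
[-0.03  0.35  1.21  0.    1.58  1.64]
False
down t4.6 p [0.6706 0.0971 0.2081] w0.0602 F [-0.  -0.2  0.4]
grip t5.3 p [0.6702 0.0988 0.2071] w0.0192 F [ 1.5  5.7 -0.2]
up10 t5.7 p [0.6701 0.0988 0.2164] w0.0196 F [ 2.9  4.7 -4.2]
```

```bash
sed -i 's/^A=-0.0995.*/A=-0.0995; X0=np.array([.5672,.0345])/' h.py; python3 - <<'E'
from h import *
robot.movel(W(96,75,299),vel=.1); st('up')
robot.sleep(.3); st()
snap('side','s1')
robot.movel(W(96,100,299),vel=.05); st('shift'); 
print(robot.movel(W(96,100,272),vel=.04,stop_force=6)); st('lower')
c=snap('side','s2')
I=[cv2.resize(load(f)['pixels'][100:270,140:290,::-1],None,fx=2.6,fy=2.6,interpolation=cv2.INTER_CUBIC) for f in('s1','s2')]
cv2.imwrite('pics/s12.png',np.hstack(I))
E
```

```text
up t6.6 p [0.6701 0.0995 0.2983] w0.0196 F [ 1.9 -0.6 -5.2]
 t6.9 p [0.6701 0.0995 0.2985] w0.0193 F [ 2.9 -1.6 -5.4]
shift t7.6 p [0.6728 0.1252 0.2991] w0.0194 F [ 4.8  0.8 -4.6]
True
lower t8.2 p [0.6728 0.1244 0.277 ] w0.0195 F [-0.1  0.3  3.2]
```

View pics/s12.png

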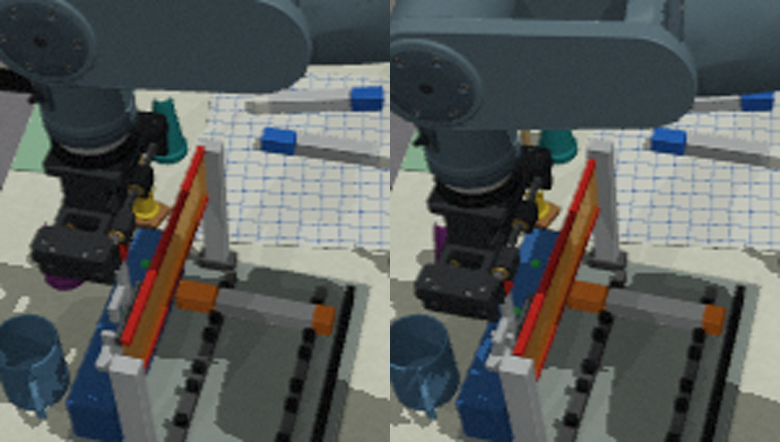

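Force stopped the lowering 70 mm above the start height, so the arm is resting on the lip; the picture fits. I'll release it, check, and move the old mandrel.

```bash
python3 - <<'E'
from h import *
robot.command_gripper(.05); st('open')
p=np.array(robot.current_tcp_pos()); 
robot.movel([p[0],p[1],.40],vel=.2)
robot.move_to(W(-12,-75,330),O(A)); robot.sleep(.2); snap('side','s3'); st()
print(robot.movel(W(-12,-75,34),vel=.15,stop_force=10)); st('down')
robot.command_gripper(0,40); st('grip')
robot.movel(W(-12,-75,80),vel=.08); st('lift')
robot.movel(W(-90,-75,80),vel=.15); robot.movel(W(-90,-75,300),vel=.25); st('out')
if robot.current_width()>.02:
    robot.move_to([.473,.366,.30],O(.13)); st('tray')
    robot.movel([.473,.366,.06],vel=.2); print(robot.movel([.473,.366,.009],vel=.05,stop_force=8)); st('dn')
    robot.command_gripper(.05); robot.movel([.473,.366,.30],vel=.25)
    robot.move_to([.45,.30,.40],O(.13))
    snap('top','t4'); snap('side','s4'); st()
I=[load('s4')['pixels'][:,:,::-1],load('t4')['pixels'][:,:,::-1]]
cv2.imwrite('pics/v4.png',cv2.resize(np.hstack([I[0][100:,120:400],I[1][90:374,80:440]]),(800,355)))
E
```

```text
open t8.8 p [0.6725 0.1246 0.2756] w0.0496 F [-0.4  0.8 -0.4]
 t10.8 p [ 0.5485 -0.0382  0.3302] w0.0501 F [-0.3  0.2  0.9]
False
down t12.9 p [ 0.5484 -0.0391  0.0348] w0.0500 F [ 0.1  0.7 -0.3]
grip t13.3 p [ 0.548  -0.0388  0.0343] w0.0275 F [-0.3  1.6  2.9]
lift t14.1 p [ 0.5477 -0.0389  0.08  ] w0.0273 F [-0.9 -0.6 -3. ]
out t15.8 p [ 0.4696 -0.031   0.2984] w0.0277 F [ 0.6 -0.2 -3.1]
tray t17.2 p [0.4735 0.365  0.2998] w0.0274 F [ 0.3  0.1 -1.9]
True
dn t19.5 p [0.4724 0.3657 0.0093] w0.0279 F [-1.2 -0.2  5.4]
 t22.0 p [0.4495 0.3003 0.3971] w0.0500 F [-0.4 -0.1 -0.7]
```

View pics/v4.png

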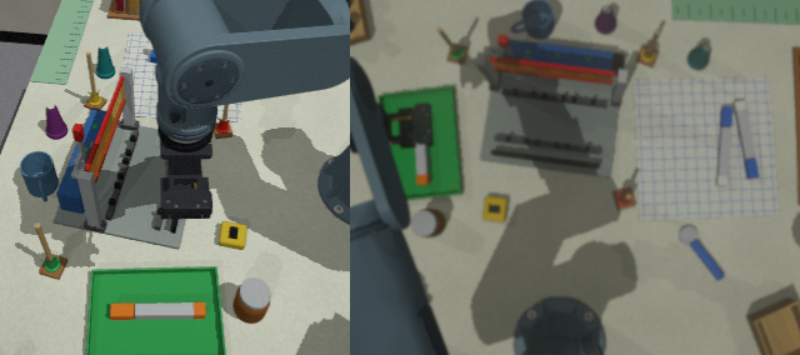

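The old mandrel lies in the tray at about (157,311) in the left half, and the guard hangs up. On the mat, fresh B now seems closer to A at the top, so I'll measure it again.

```bash
python3 - <<'E'
from h import *
robot.move_to([.47,-.10,.42],O(A)) if 0 else None
t=load('t4')['pixels'][:,:,::-1]
cv2.imwrite('pics/c4.png',cv2.resize(t[150:260,330:440],None,fx=5.4,fy=5.4,interpolation=cv2.INTER_CUBIC))
E
```

```text
(no output)
```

View pics/c4.png

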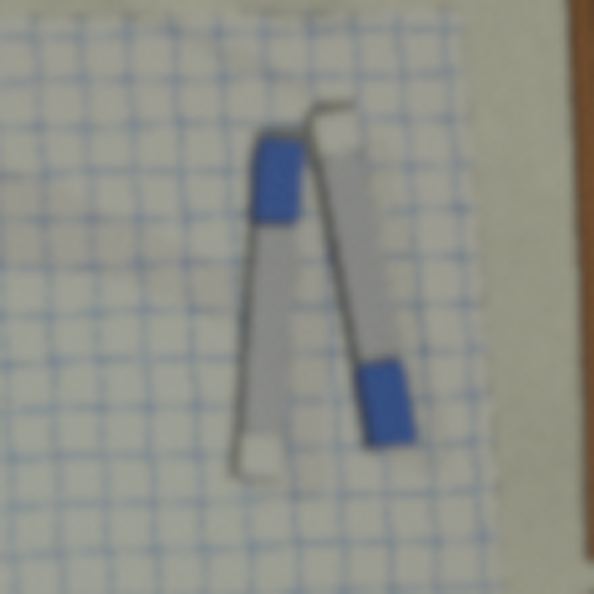

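A: blue end (282,137), white end (261,478). B: blue end (392,446), white end (335,106). I'll pick A first, gripped toward its white end where the gap is wider.

```bash
python3 - <<'E'
from h import *
T=load('t4'); c=lambda L:(np.array(L,float)+.5)/5.4-.5+[330,150]
a=unproj(T,c([[282,137],[261,478]]),.031)[:,:2]; b=unproj(T,c([[392,446],[335,106]]),.031)[:,:2]
for n,m in(('A',a),('B',b)): d=m[0]-m[1]; print(n,m.mean(0).round(4),np.arctan2(d[1],d[0]).round(3),np.linalg.norm(d).round(4))
d=a[0]-a[1]; th=np.arctan2(d[1],d[0]); u=d/np.linalg.norm(d); g=a.mean(0)-.02*u
robot.move_to([g[0],g[1],.30],O(th)); robot.command_gripper(.044,40)
robot.movel([g[0],g[1],.06],vel=.25)
snap('top','t5')
print(robot.movel([g[0],g[1],.007],vel=.08,stop_force=8)); st('dn')
robot.command_gripper(0,40); st('grip')
robot.movel([g[0],g[1],.30],vel=.25); st('up')
robot.move_to(W(-110,0,300),O(A)); st('front'); robot.movel(W(-110,0,130),vel=.25); st('low')
s=snap('side','s5'); snap('top','t5b')
cv2.imwrite('pics/v5.png',cv2.resize(np.hstack([s['pixels'][90:330,150:390],load('t5b')['pixels'][90:330,170:440]])[:,:,::-1],(800,376)))
E
```

```text
A [ 0.4985 -0.4047] -0.077 0.2006
B [ 0.518  -0.4598] -2.993 0.2022
False
dn t26.8 p [ 0.4787 -0.4034  0.0071] w0.0444 F [-0.4 -0.1  0.3]
grip t27.2 p [ 0.4788 -0.4035  0.0076] w0.0274 F [-0.7 -0.5  3.3]
up t28.5 p [ 0.4779 -0.4025  0.298 ] w0.0281 F [-0.3  0.4 -2.3]
front t30.2 p [0.4582 0.0447 0.3   ] w0.0276 F [ 0.1  0.7 -2.3]
low t31.0 p [0.4588 0.0449 0.131 ] w0.0276 F [-0.8 -0.7 -2.2]
```

View pics/v5.png

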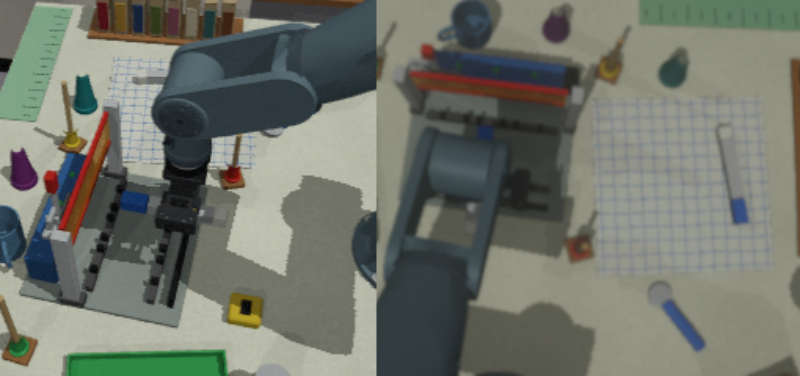

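The mandrel is level in the grip, blue end forward in line with the middle cradle. Inserting it.

```bash
cat >> h.py <<'E'
def insert(gx,y,yaw):
    robot.movel(W(gx-85,y,80),vel=.15)
    h=robot.movel(W(gx,y,80),vel=.12,stop_force=10); st('in %s'%h)
    h=robot.movel(W(gx,y,33),vel=.05,stop_force=8); st('dn %s'%h)
    robot.command_gripper(.044); robot.movel(W(gx,y,100),vel=.15); robot.movel(W(gx-40,y,300),vel=.3); st('away')
E
python3 - <<'E'
from h import *
insert(-21,0,A)
s=snap('side','s6'); t=snap('top','t6')
robot.move_to([.5,-.25,.40],O(.148)); t=snap('top','t7');s=snap('side','s7')
cv2.imwrite('pics/v7.png',np.hstack([cv2.resize(s['pixels'][150:300,160:290,::-1],(390,450)),cv2.resize(t['pixels'][140:260,310:430,::-1],(400,450))]))
cv2.imwrite('pics/t7w.png',cv2.resize(t['pixels'][110:240,180:320,::-1],None,fx=4,fy=4,interpolation=2))
E
```

```text
in False t32.4 p [0.5456 0.0367 0.0799] w0.0279 F [-0.3 -0.4 -2.1]
dn True t33.3 p [0.5456 0.0367 0.0346] w0.0275 F [-1.   0.1  4.9]
away t35.1 p [0.5057 0.0406 0.2977] w0.0439 F [-0.5 -0.1  0. ]
```

View pics/v7.png

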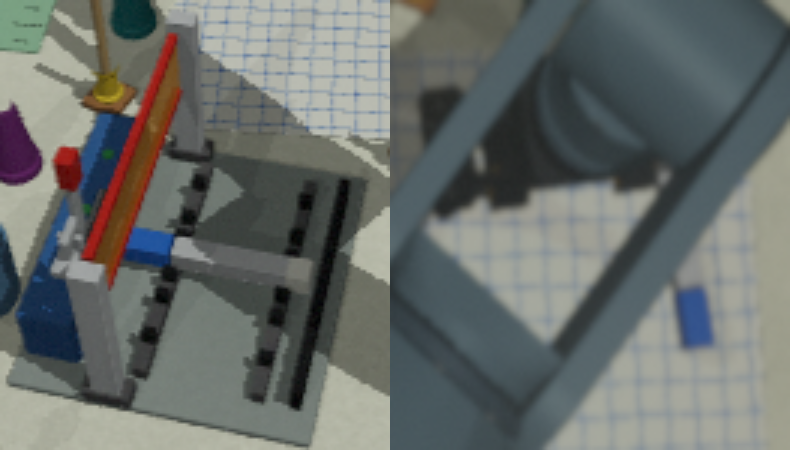

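A is seated in the middle cradle, blue end under the guard, and the guard is still hooked. B hasn't moved. Next I'll pick B, turn it round and put it in the right cradle.

```bash
python3 - <<'E'
from h import *
th=-2.993; u=np.array([np.cos(th),np.sin(th)]); g=np.array([.518,-.4598])-.012*u; y=th+np.pi
robot.move_to([g[0],g[1],.30],O(y)); robot.command_gripper(.06,40)
robot.movel([g[0],g[1],.06],vel=.25)
print(robot.movel([g[0],g[1],.007],vel=.08,stop_force=8)); st('dn')
robot.command_gripper(0,40); st('grip')
robot.movel([g[0],g[1],.32],vel=.25); st('up')
robot.move_to(W(-110,-75,320),O(A+np.pi)); st('front'); robot.movel(W(-110,-75,130),vel=.25); st('low')
s=snap('side','s8'); t=snap('top','t8')
cv2.imwrite('pics/v8.png',cv2.resize(np.hstack([s['pixels'][90:330,150:390],t['pixels'][90:330,170:440]])[:,:,::-1],(800,376)))
E
```

```text
False
dn t39.8 p [ 0.53   -0.4583  0.0071] w0.0602 F [-0.2  0.3  0.2]
grip t40.4 p [ 0.53   -0.4581  0.0073] w0.0277 F [ 0.3 -0.1  2.4]
up t41.8 p [ 0.5294 -0.4574  0.3179] w0.0273 F [-0.8  0.6 -2.6]
front t43.8 p [ 0.4505 -0.0295  0.32  ] w0.0274 F [ 1.3 -0.7 -3.6]
low t44.7 p [ 0.4512 -0.0296  0.131 ] w0.0278 F [ 1.2 -1.  -1.6]
```

View pics/v8.png

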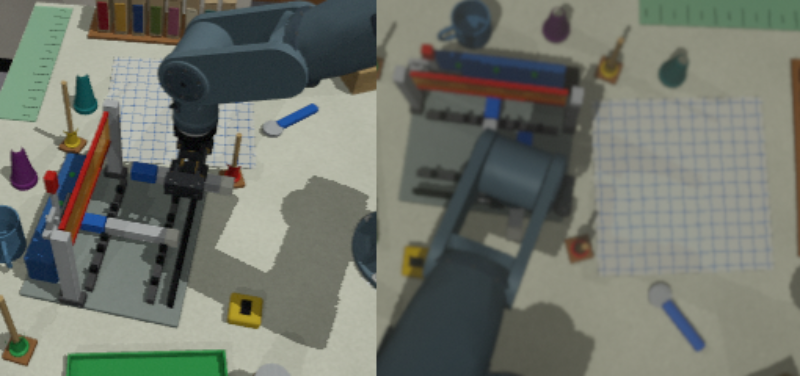

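B is held level with its blue end forward. Inserting it into the right cradle.

```bash
python3 - <<'E'
from h import *
insert(-13,-75,A+np.pi)
robot.move_to([.35,.25,.42],O(A+np.pi))
s=snap('side','s9'); t=snap('top','t9'); st()
cv2.imwrite('pics/v9.png',np.hstack([cv2.resize(s['pixels'][150:300,160:290,::-1],(390,450),interpolation=2),cv2.resize(t['pixels'][110:240,180:300,::-1],(410,450),interpolation=2)]))
E
```

```text
in False t46.2 p [ 0.5466 -0.0388  0.0801] w0.0277 F [-0.6  0.7 -2.7]
dn True t47.0 p [ 0.5461 -0.0386  0.0342] w0.0278 F [-0.  -0.5  4.7]
away t48.9 p [ 0.5062 -0.0347  0.2977] w0.0442 F [-0.4  0.4 -1.3]
 t50.3 p [0.3506 0.2493 0.4191] w0.0439 F [-0.3 -0.  -0.3]
```

View pics/v9.png

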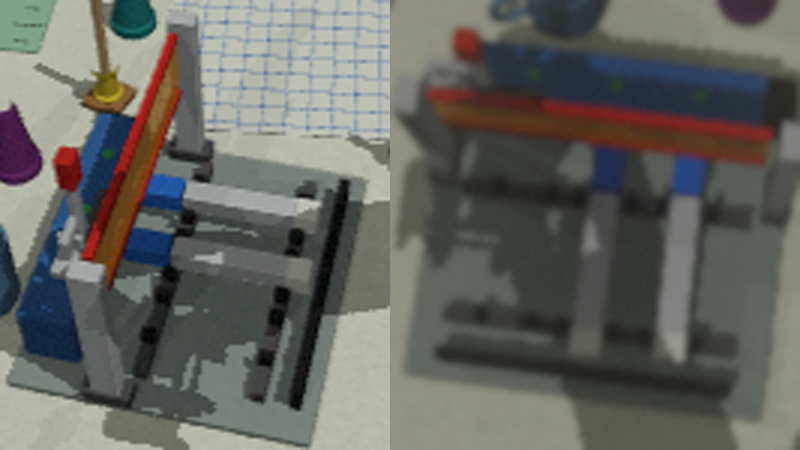

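Both are down in their cradles with the blue ends under the guard. I'll check where the white ends lie, then unhook and lower the guard.

```bash
python3 - <<'E'
from h import *
T=load('t9'); S=load('s9')
for c,L,f in((T,[[588,355],[674,360]],lambda p:[180+(p[0]-390)*120/410,110+p[1]*130/450]),(S,[[300,272],[312,207]],lambda p:[160+p[0]/3,150+p[1]/3])):
    q=unproj(c,[f(p) for p in L],.05)[:,:2]-X0; R=np.array([[np.cos(A),np.sin(A)],[-np.sin(A),np.cos(A)]]); print((q@R.T*1000).round(1).tolist())
robot.command_gripper(.05,50)
robot.move_to([.6725,.1246,.40],O(A))
print(robot.movel([.6725,.1246,.277],vel=.15,stop_force=8)); st('dn')
robot.command_gripper(0,50); st('grip')
q=W(96,100,299); robot.movel([.6725,.1246,.2995],vel=.06); st('up')
robot.movel(W(96,74.5,299.5),vel=.05); st('shift')
s=snap('side','s10')
h=robot.movel(W(96,74.5,250),vel=.06,stop_force=15); st('low %s'%h)
if not h: print(robot.movel(W(96,74.5,206),vel=.06,stop_force=8)); st('low2')
E
```

```text
[[-100.8, -6.3], [-95.6, -83.3]]
[[-93.7, 0.9], [-90.0, -83.7]]
False
dn t53.9 p [0.6731 0.1247 0.2784] w0.0496 F [-0.2 -0.7 -1.4]
grip t54.5 p [0.6726 0.1246 0.2774] w0.0194 F [-0.4  0.4  1. ]
up t55.0 p [0.6725 0.1245 0.2991] w0.0196 F [ 3.1 -0.9 -4.7]
shift t55.7 p [0.6699 0.0989 0.2994] w0.0197 F [ 2.4  2.1 -5. ]
low False t56.7 p [0.6699 0.0989 0.25  ] w0.0194 F [-1.1 -0.4 -3.9]
True
low2 t57.4 p [0.6701 0.0992 0.2073] w0.0193 F [-2.  1.  5.]
```

```bash
python3 - <<'E'
from h import *
robot.command_gripper(.05); robot.movel(W(96,75,330),vel=.15); robot.move_to([.35,.25,.42],O(A)); robot.sleep(.3)
s=snap('side','s11'); t=snap('top','t11'); st()
cv2.imwrite('pics/v11.png',np.hstack([cv2.resize(s['pixels'][150:300,160:290,::-1],(390,450),interpolation=2),cv2.resize(t['pixels'][110:240,180:300,::-1],(410,450),interpolation=2)]))
cv2.imwrite('pics/v11b.png',cv2.resize(s['pixels'][:,:,::-1],(800,600)))
E
```

```text
t60.8 p [0.3503 0.2499 0.4198] w0.0502 F [0.  0.7 0.1]
```

View pics/v11.png

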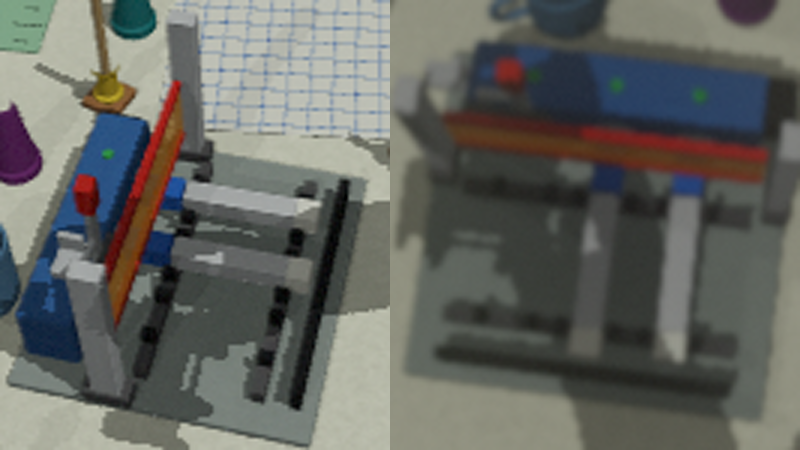

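View pics/v11b.png

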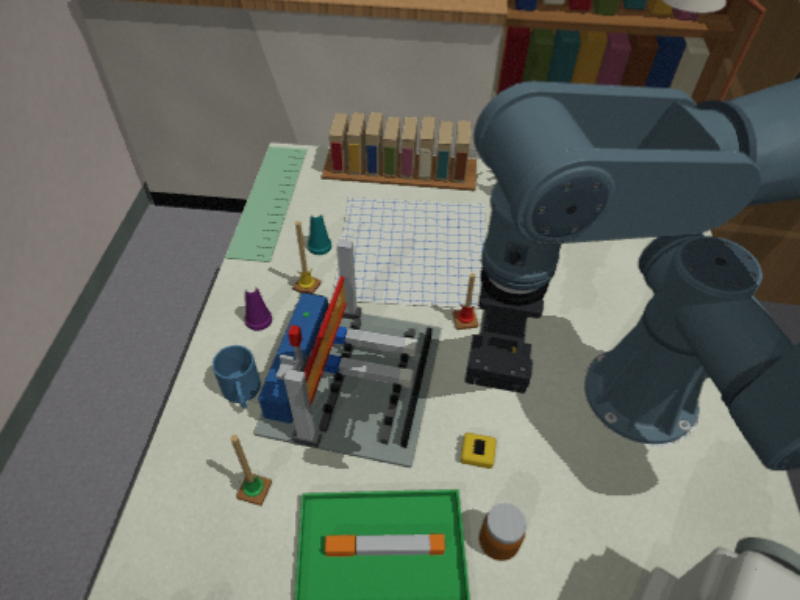

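The guard is down (grip at (295,335), as at the start). Both mandrels are seated, the old one lies flat in the tray at (385,545), and nothing else has moved. Handing in.

```bash
python3 -c "
from rig import robot
robot.close_job(); print(robot.current_clock())"
```

```text
the job is handed in; nothing more can be done
the job is handed in; nothing more can be done
```

The changeover is finished and handed in at about 61 s on the robot's clock. No verdict is reported.

- **What I did:** I hooked the guard up and moved the one old mandrel into the tray. The two fresh mandrels went into the middle and right cradles, the second turned end for end. I then unhooked the guard and let it down.
- **Guard:** it stopped about 70 mm up when hooked, and on lowering came back to within 0.2 mm of its starting height.
- **Mandrels:** in the last pictures both fresh ones lie level in their cradles with their blue ends under the guard. The old one lies flat near the middle of the tray.
- **Knock:** one fresh mandrel had been shifted about 5 cm on the mat before I picked it up. I measured it again first.
- **Surroundings:** the stands and the things in view in the last side picture look untouched. The arm hid the rotary cutter there, but it looked unmoved in the earlier views.
- **Where checks disagreed:** rough readings of the white ends differed between the cameras by 6 to 7 mm, at x -96 to -101 mm (top) and -90 to -94 mm (side), where -100 is nominal. In y they ran from +1 to -8 mm off the cradle lines. I put this down to reading blurred edges, since both bars were set down at the right height and looked level.

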